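# Prise the press-fit cover off its seat evenly with a wedge

## Task

Free the press-fit blue cover of the filter housing with the yellow double-ended wedge, working the blade into the pry slots from alternating ends: open one end only part way (about 4 mm), then open the opposite end fully, then return to the first end and open it fully too, so that the cover never leans by more than about 6 mm from end to end and finally stands level with both ends wedged up by the blade's full thickness. Use only the wedge on the cover, never the fingers. Then stand the wedge back upright on the middle of its black mat, leaving the bottle, beaker and timer where they are.

Things in the scene. Friction and masses are not known exactly. Their poses are not given: they have to be found in the camera images.
- wedge: Yellow double-ended wedge with black upright grip, 160 mm long (own y), 26 mm wide (own x), 0.22 kg. Origin: centre of its flat underside, z up. Both ends alike: each tip (80 mm from the origin) is 3 mm thick, the top slopes evenly up to 14 mm thick at 40 mm from the origin, then stays 14 mm to the grip. Either end fits either slot: no need to turn it round.
- wedge_grip (a point): Where to grip the wedge: in its upright grip, 65 mm above the underside. The grip is 26 mm (x) by 28 mm (y), from 14 to 86 mm above the underside, with a smaller cap to 91 mm. Close the fingers along the wedge's y, firmly (100 N); held here, the fingertips stay above the cover.
- mat: Black rubber mat fixed to the counter, 80 mm (x) by 200 mm (y), 4 mm thick. Origin: centre of its underside. The wedge starts upright on it and must end so, its origin within 40 mm of the mat's centre.
- housing: Filter housing, lower half, fixed. Origin: centre of the underside, z up; its long axis is its y (left end +y, right end -y). The flat top of its aluminium flange is 46 mm above the origin; past the cover's ends (60 mm from the centre) it sticks out as a shelf to 95 mm from the centre, on which the wedge's underside slides. Four captive pins reach 86 mm above the counter.
- cover: Blue upper half, 90 (x) by 120 mm (y), top 71 mm (window 74 mm) above the counter when seated. Origin: centre of the slot ceilings, 51 mm above the counter. Stiff press fit: an end lifts with about 6 N at its edge, moves only as far as it is wedged, then stays there without moving the other end. Captive pins: at most 10 mm of lift at each end.
- slot_left (a point): Mouth of the left (+y) pry slot, on the shelf (46 mm above the counter) below the cover's end edge, mid-width. Slot 36 mm wide, 48 mm deep, 5 mm high. The wedge enters along the housing's -y; with its tip d mm past this point the end rises about 0.275 d - 2.5 mm: about 4 mm at d = 24, 8 to 9 mm from d = 40 on. Not past d = 44.
- slot_right (a point): Mouth of the right (-y) pry slot, the mirror image of the left one: the wedge enters along the housing's +y.
- lift_left (a joint): Angle by which the left (+y) end of the cover is raised, rad; 0 seated, 0.033 = 4 mm, 0.075 = 9 mm (120 mm per rad). Single readings are noisy: average many. The cover's lean is the difference of lift_left and lift_right.
- lift_right (a joint): The same for the right (-y) end of the cover.
- bottle: Amber sample bottle with a black cap, 51 mm across, 109 mm high, standing behind the work; leave alone. Origin: centre of the underside.
- beaker: Small glass beaker, 72 mm across, 89 mm high, standing behind the work; leave alone. Origin: centre of the underside.
- timer: White bench timer, 66 x 66 x 21 mm, lying in front of the work; leave alone. Origin: centre of the underside.
There are look-alikes about, which are no part of the job. There is more than one size of the wedge; the job needs the larger.

How it is judged:
On the way, in this order (a step that is already met when the one before it is completed fails the run):
1. one end of the cover is raised more than 2 mm with the wedge in its slot (value of joint any of lift_left, lift_right above 0.018 rad and contact force between wedge and cover above 0.3 N), for 0.1 s.
2. both ends are raised more than 2 mm, the wedge in a slot (value of joint each of lift_left, lift_right above 0.018 rad and contact force between wedge and cover above 0.3 N), for 0.1 s.
3. both ends are raised more than 7 mm, the wedge in a slot (value of joint each of lift_left, lift_right above 0.058 rad and contact force between wedge and cover above 0.3 N), for 0.1 s.
At the end, for the whole second after the job is handed in: Both ends of the cover stand more than 7 mm raised (lift_left and lift_right over 0.058 rad) and it leans less than 0.03 rad; the wedge stands upright (within 0.1 rad), at rest on the mat, its origin within 40 mm of the mat's centre (value of joint each of lift_left, lift_right above 0.058 rad and angle between cover's own z axis and vertical below 0.03 rad and horizontal distance between wedge and mat below 0.04 m and angle between wedge's own z axis and vertical below 0.1 rad and z of wedge in the frame of mat below 0.008 m and linear speed of wedge below 0.02 m/s); the robot touches nothing.
It fails at once if the cover leans more than 0.056 rad (6.7 mm from end to end) (angle between cover's own z axis and vertical above 0.056 rad).
It fails at once if the fingers bear on the cover with more than 4 N (contact force between the fingers and cover above 4 N).
It fails at once if the bottle, beaker or timer is moved by more than 20 mm (distance of any of bottle, beaker, timer from where it was at the start of the episode above 0.02 m).
It also fails if it takes over 54 s, if anything falls off the work surface, if the arm or the gripper's body presses on something with over 40 N, if the wrist force passes 120 N, or if a joint passes its speed limit or range.

## Robot

A 7-joint arm with a two-finger parallel gripper is mounted at the origin on a cart in front of the work surface, level with it; the furniture and walls round the work are solid. World frame = base frame: x ahead of the robot, y to its left, z up, the work surface at z = 0. Lengths are in m, angles in rad, forces in N, time in s.
With the tool pointing down it reaches from about 0.4 to 0.85 m from the base axis. Payload 4.5 kg.
Tool frame: the origin (TCP) lies at the very end of the fingers, on their centre line; the grasp point (between the pads) lies 19 mm behind it; z points along the fingers, y is the line along which they close (so a half turn about z gives the same grasp; the last joint's range is limited). The gripper opens to 88 mm and grips with 3 to 60 N. Pads are 18 mm wide; open, the fingers measure 123 mm over their backs; the gripper's body (75 mm by 187 mm) begins 45 mm behind the grasp point.
Start: joints at [1.154, 0.689, -0.195, 1.565, 0.157, 0.902, -0.215], TCP at [0.272, -0.563, 0.239] pointing down, gripper open.
Joint ranges: [-3.01, 3.01], [-0.46, 2.08], [-1.47, 1.51], [0.13, 2.56], [-1, 4.14], [0.04, 2.09], [-2.66, 2.66]. Speed limits (rad/s): [2.57, 2.57, 3.14, 3.14, 3.14, 3.14, 3.14].

## Interface

Orientations are given as a unit quaternion [x, y, z, w].
In Python, from plant import r gives the robot as it stands. The module is installed in compiled form; this text tells all that it offers.
- The arm moves only by the tool step_arm, never from a script. Its argument "increments" is a list of rows, each a list of 2 entries, a list of its own where there are three numbers: the shift along the world's x, y, z in cm, then the turn, a rotation vector about the world's x, y, z in degrees. A call has exactly 10 rows; each row shifts and turns the commanded pose from where the row before left it; what a row does not reach is not made up. A row lasts 1/10 s, in which the tool goes at most 50 mm and 8.59 degrees, less where a joint would pass 70% of its speed; a pose out of reach is approached as far as the arm can. A call is refused whole if a number of a shift passes 5 or a number of a turn 8.59, either way. A call with a gripper value outside its range is refused whole. "fingers" is the opening, from 0 (shut) to 1 (fully open), set as the call begins (left out, the last holds). The fingers move at their own pace and stop on an object; "grip_force" is the grip in N (left out, the last holds). Time passes only in rows, so rows that do not move let the fingers close, or fill a call up. It gives the time, the measured TCP pose, the force, the opening and the grip force at its end, in the units of the state.
- r.get_state(): the state, without advancing time (a new reading comes with each control period).
- r.snapshot(name): name is "side" or "top"; returns (picture, depth): 480x640x3 uint8, red, green, blue; 480x640 float32, m along the optical axis (not along the pixel's ray), 0 where there is no reading.
- r.calibration(name): a dict with "fov_y" (degrees; the focal length in pixels is half the picture's height over the tangent of half this angle, whatever the lens; pixels are square), "cx", "cy" (the principal point, pixels), "R" (3x3) and "t" (3): a world point X has camera coordinates R X + t. Camera axes: x right, y down, z forward; pixel columns grow to the right and rows downward; lengths in m; the calibration is good to about 2 mm. A picture is of the moment at which its call begins. calibration takes no time and is no camera call.
- r.finish_job(): hands the job in; it is judged then, once.
The state is a dict: "clock": time; "q": joint angles; "qd": joint speeds; "joint_torque": joint torques, N m; "tool_pos": TCP position; "eef_rot": TCP orientation; "contact_force": force on the tool from outside, world axes, zero at the start; "moment": the same for the moment, N m; "opening": opening from 0.0 (shut) to 1.0 (fully open); "finger_force": force on a finger pad.
Only numpy, scipy, OpenCV 4.12 (cv2) and the standard library are available. Lean on these libraries where they do the work, as an engineer would, in place of code of your own. Each camera call takes 0.05 s, during which the arm holds its last target. There are 200 camera calls.

## Working session

There is one attempt and no reset: what is moved stays moved. The work goes in short steps, Python scripts to look and compute and a tool call to move; the robot and the scene stay as the last step left them, time stands still between calls to the robot, and variables do not carry over. Pictures are saved under pics/ and viewed, at most 10 in all, crops included, and the job is handed in when it is done.

Besides the shell and the picture viewer there is one more tool, called after "Request:" as a command line: name --argument value ..., lists and objects as JSON in quotes. step_arm: Moves the arm, as the interface text tells. Its arguments: {"type":"object","properties":{"increments":{"type":"array","items":{"type":"array"}},"fingers":{"type":"number"},"grip_force":{"type":"number"}},"required":["increments"]}

```bash
mkdir -p pics; python3 - <<'E'
from plant import r
import cv2,numpy as np
for n in("top","side"):
    p,d=r.snapshot(n); cv2.imwrite(f"pics/{n}0.png",p[:,:,::-1]); np.save(f"{n}0.npy",d)
    c=r.calibration(n); print(n,c)
s=r.get_state(); print({k:np.round(v,3) for k,v in s.items()})
E
```

```text
top {'fov_y': 52.2268032281846, 'cx': 318.7372801705706, 'cy': 241.26001990175865, 'R': array([[-0.0203397 , -0.99976309, -0.00774933],
       [-0.99515833,  0.02099026, -0.09601724],
       [ 0.09615715,  0.00575885, -0.99534951]]), 't': array([0.2853435 , 0.54750527, 1.09180599])}
side {'fov_y': 42.3519414667472, 'cx': 325.6685489503082, 'cy': 231.19927713459634, 'R': array([[-0.83422167, -0.55140666,  0.00499045],
       [-0.25862696,  0.38325107, -0.88669652],
       [ 0.48701777, -0.74099211, -0.46232497]]), 't': array([0.6010925 , 0.09302216, 1.14064858])}
{'clock': np.float64(0.1), 'q': array([ 1.154,  0.69 , -0.195,  1.566,  0.157,  0.903, -0.215]), 'qd': array([ 0.001, -0.003, -0.002, -0.004, -0.001, -0.001, -0.002]), 'joint_torque': array([-3.0000e-03, -5.2849e+01, -1.2720e+00, -1.5383e+01, -5.3000e-02,
        2.0000e-03,  0.0000e+00]), 'tool_pos': array([ 0.272, -0.562,  0.238]), 'eef_rot': array([ 0.975,  0.224, -0.   , -0.001]), 'contact_force': array([ 0.327,  0.311, -0.397]), 'moment': array([-0.036, -0.073, -0.036]), 'finger_force': np.float64(0.0), 'opening': np.float64(1.0)}
```

View pics/top0.png

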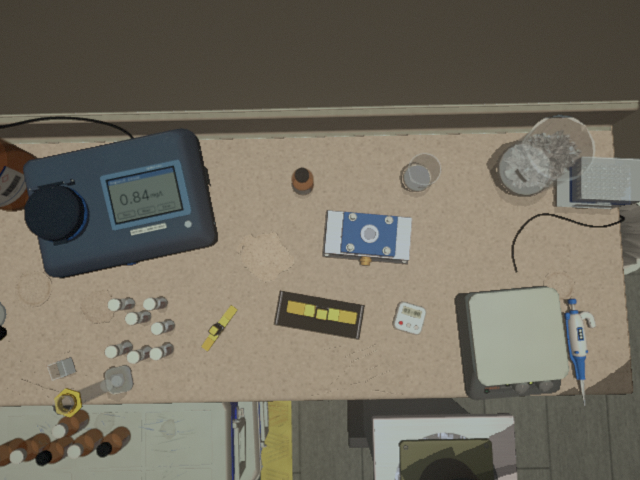

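View pics/side0.png

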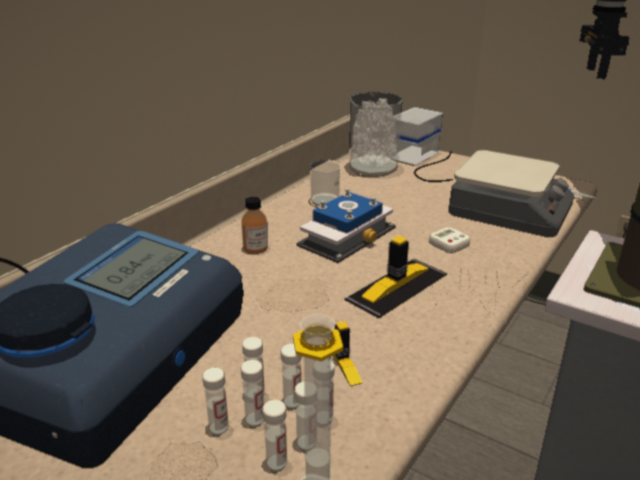

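The wedge candidates in the top picture are the larger yellow wedge on the black mat at (322,313), seen in the side picture at (397,275), and the smaller one on the bare counter at (220,327). I choose the one on the mat. The housing with its blue cover is at (368,235).

```bash
cat > h.py <<'E'
import cv2,numpy as np
from plant import r
def cast(n,uv,z):
    c=r.calibration(n); f=240/np.tan(np.radians(c['fov_y']/2)); R=np.array(c['R']);t=np.array(c['t'])
    uv=np.atleast_2d(uv).astype(float); ray=np.c_[(uv[:,0]-c['cx'])/f,(uv[:,1]-c['cy'])/f,np.ones(len(uv))]@R
    C=-R.T@t; return C+ray*((z-C[2])/ray[:,2])[:,None]
def biggest(m):
    cs,_=cv2.findContours(m.astype(np.uint8),cv2.RETR_EXTERNAL,cv2.CHAIN_APPROX_NONE); return max(cs,key=cv2.contourArea)[:,0,:]
def rect(n,m,z):
    p=cast(n,biggest(m),z)[:,:2]*1000
    (c,s,a)=cv2.minAreaRect(p.astype(np.float32)); b=cv2.boxPoints((c,s,a))
    e=max((b[1]-b[0],b[2]-b[1]),key=np.linalg.norm); ang=(np.degrees(np.arctan2(-e[0],e[1]))+90)%180-90
    return np.round(c,1),np.round(s,1),round(float(ang),2)  # ang: yaw of the long axis from world y
def win(m,x0,y0,x1,y1):
    o=np.zeros_like(m); o[y0:y1,x0:x1]=m[y0:y1,x0:x1]; return o
E
python3 - <<'E'
from h import *
T=cv2.imread("pics/top0.png"); S=cv2.imread("pics/side0.png")
def hsv(i): return cv2.split(cv2.cvtColor(i,cv2.COLOR_BGR2HSV))
for n,I,wm,wc in(("top",T,(265,280,375,350),(310,195,425,270)),("side",S,(335,230,460,320),(290,180,405,265))):
    h,s,v=hsv(I)
    yel=(h>18)&(h<35)&(s>150)&(v>100); dark=v<75; blue=(h>95)&(h<125)&(s>120)
    white=(s<60)&(v>120)
    print(n,'mat',rect(n,win(dark|yel,*wm),.004)); 
    print(' yel z.004+.014',rect(n,win(yel,*wm),.012))
    print(' cover',rect(n,win(blue,*wc),.071),' flange+cover',rect(n,win(white|blue,*wc),.046))
    D=np.load(n+'0.npy'); c=r.calibration(n)
a=cv2.resize(T[190:350,260:430],None,fx=4,fy=4,interpolation=cv2.INTER_CUBIC)[:600]
b=cv2.resize(S[170:320,290:470],None,fx=4,fy=4,interpolation=cv2.INTER_CUBIC)[:600]
cv2.imwrite("pics/c1.png",np.hstack([cv2.resize(a,(400,376)),cv2.resize(b,(400,333+43))]))
E
```

```text
top mat (array([386.7, 277. ]), array([182.6,  77.1]), -10.95)Traceback (most recent call last):
  File "<stdin>", line 9, in <module>
  File "h.py", line 10, in rect
    p=cast(n,biggest(m),z)[:,:2]*1000
             ~~~~~~~^^^
  File "h.py", line 8, in biggest
    cs,_=cv2.findContours(m.astype(np.uint8),cv2.RETR_EXTERNAL,cv2.CHAIN_APPROX_NONE); return max(cs,key=cv2.contourArea)[:,0,:]
                                                                                              ~~~^^^^^^^^^^^^^^^^^^^^^^^^
ValueError: max() iterable argument is empty
```

```bash
python3 - <<'E'
from h import *
T=cv2.imread("pics/top0.png"); S=cv2.imread("pics/side0.png")
H=cv2.cvtColor(T,cv2.COLOR_BGR2HSV)
print(H[308,285:360:5].tolist(),H[313,318:328:2].tolist(),H[235,320:416:6].tolist())
a=cv2.resize(T[190:350,260:430],(400,376),interpolation=cv2.INTER_CUBIC)
b=cv2.resize(S[170:320,290:470],(400,376),interpolation=cv2.INTER_CUBIC)
cv2.imwrite("pics/c1.png",np.hstack([a,b]))
E
```

```text
[[19, 50, 56], [23, 141, 174], [24, 139, 174], [24, 141, 174], [30, 116, 169], [31, 114, 179], [22, 122, 113], [22, 88, 64], [18, 51, 60], [30, 120, 127], [23, 95, 75], [21, 57, 58], [23, 54, 57], [20, 55, 56], [16, 48, 59]] [[31, 117, 178], [31, 117, 176], [31, 115, 179], [31, 115, 178], [27, 126, 168]] [[17, 52, 161], [90, 12, 173], [97, 12, 187], [96, 14, 188], [107, 114, 132], [107, 116, 136], [107, 119, 133], [104, 17, 193], [107, 11, 156], [105, 14, 151], [107, 116, 134], [107, 119, 133], [107, 117, 133], [98, 16, 190], [97, 12, 187], [20, 14, 167]]
```

View pics/c1.png

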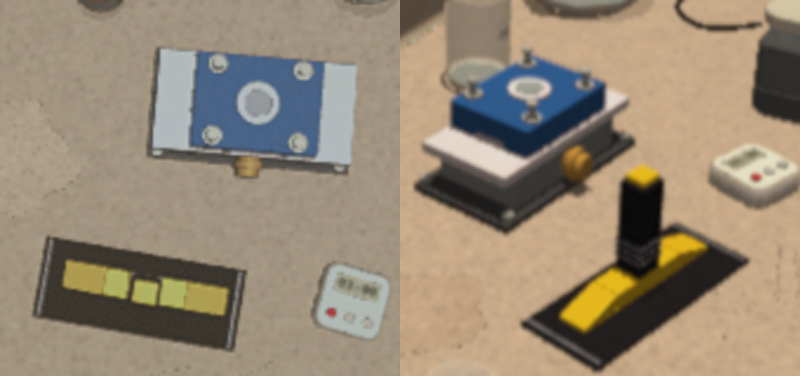

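The crop shows the large wedge standing upright on the mat: left half, cap at (146,292), and right half, grip at (640,220). Its length nearly fills the mat, so it is the right one. The cover and flange are in clear view, with the left end (+y) at image left.

```bash
python3 - <<'E'
from h import *
for n,wm,wc in(("top",(265,280,375,350),(310,195,425,270)),("side",(335,225,460,320),(290,180,405,265))):
    I=cv2.imread(f"pics/{n}0.png"); h,s,v=cv2.split(cv2.cvtColor(I,cv2.COLOR_BGR2HSV))
    yel=(h>18)&(h<35)&(s>(100 if n=="top" else 150))&(v>100); dark=v<75; blue=(h>98)&(h<125)&(s>90)
    white=(s<30)&(v>130)
    print(n,'mat',rect(n,win(dark|yel,*wm),.004))
    print(' cover',rect(n,win(blue,*wc),.071),' flange',rect(n,win(white|blue,*wc),.046))
    if n=="top":
        m=win(yel,*wm); mm=m.copy()
        N,L,st,ce=cv2.connectedComponentsWithStats(m.astype(np.uint8))
        print([(st[i].tolist(),ce[i].round(1).tolist()) for i in range(1,N)])
        p=np.argwhere(m)[:,::-1]
        print(' wedge',rect(n,cv2.morphologyEx(m.astype(np.uint8),cv2.MORPH_CLOSE,np.ones((7,7))),.010))
    else:
        m=win(yel,385,225,412,252); ys,xs=np.nonzero(m); print(' cap',xs.mean(),ys.mean(),cast(n,[xs.mean(),ys.mean()],.095))
    t=[k for k in [(402,310)]]
print(cast("top",[322,314],.095), cast("top",[[303,176],[418,172],[409,318]],.08))
# depth check: plane heights top view
D=np.load("top0.npy");c=r.calibration("top");f=240/np.tan(np.radians(c['fov_y']/2));R=np.array(c['R']);t=np.array(c['t'])
v,u=np.mgrid[0:480,0:640]; P=(np.dstack([(u-c['cx'])/f*D,(v-c['cy'])/f*D,D])-t)@R
np.save("P.npy",P)
print(P[313,316:330,2].round(3),P[235,322:416:6,2].round(3))
m=(P[...,2]>.062)&(P[...,2]<.073); m=win(m,310,195,425,270); q=P[m][:,:2]; print('cover depth',(cv2.minAreaRect((q*1000).astype(np.float32))),q.mean(0))
m=(P[...,2]>.085)&(P[...,2]<.105); m=win(m,305,300,340,330); q=P[m]; print('cap',len(q),q.mean(0),q.min(0),q.max(0))
E
```

```text
top mat (array([386.7, 277. ]), array([182.6,  77.1]), -10.95)
 cover (array([563.7, 163.2]), array([117.1,  87.5]), -6.16)  flange (array([564.7, 162.3]), array([190.5,  97.5]), -6.33)
[([287, 301, 29, 16, 341], [300.8, 308.3]), ([316, 308, 41, 16, 456], [337.0, 315.3])]
 wedge (array([391.5, 271.5]), array([160.7,  29.3]), -11.08)
side mat (array([387.2, 241.1]), array([135.4, 289.5]), 8.56)
 cover (array([547.5, 183.7]), array([146.4, 111.3]), -6.46)  flange (array([579.3, 136. ]), array([159.5, 125.6]), -5.62)
 cap 398.7721518987342 239.68354430379748 [[0.38586337 0.27605992 0.095     ]]
[[0.39195616 0.26979189 0.095     ]] [[0.69363035 0.30542187 0.08      ]
 [0.69698851 0.05170446 0.08      ]
 [0.37898154 0.08362689 0.08      ]]
[0.089 0.096 0.093 0.096 0.095 0.093 0.094 0.093 0.095 0.094 0.095 0.09
 0.019 0.019] [ 0.004  0.043  0.043  0.042  0.071  0.073  0.072  0.078  0.074  0.071
  0.07   0.07   0.069  0.044  0.045 -0.003]
cover depth ((563.6805419921875, 162.97769165039062), (120.53095245361328, 90.45333862304688), 83.76234436035156) [0.56299806 0.16306572]
cap 159 [0.39196296 0.27179999 0.09214737] [0.37882067 0.25683823 0.08519921] [0.40453761 0.28697863 0.09824549]
```

Request:
step_arm --increments '[[[1.8,4.6,0],[0,0,-1.85]],[[1.8,4.6,0],[0,0,-1.85]],[[1.8,4.6,0],[0,0,-1.85]],[[1.8,4.6,0],[0,0,-1.85]],[[1.8,4.6,0],[0,0,-1.85]],[[1.8,4.6,0],[0,0,-1.85]],[[1.8,4.6,0],[0,0,-1.85]],[[1.8,4.6,0],[0,0,-1.85]],[[1.8,4.6,0],[0,0,-1.85]],[[1.8,4.6,0],[0,0,-1.85]]]' --fingers 1 --grip_force 60

```text
clock: 1.1
tool_pos: [0.4526, -0.1006, 0.2386]
eef_rot: [0.998, 0.063, -0.0, 0.0]
contact_force: [0.1, -0.1, -0.1]
opening: 1.0
finger_force: 0.0
```

Request:
step_arm --increments '[[[-0.6,3.75,0],[0,0,-1.85]],[[-0.6,3.75,0],[0,0,-1.85]],[[-0.6,3.75,0],[0,0,-1.85]],[[-0.6,3.75,0],[0,0,-1.85]],[[-0.6,3.75,0],[0,0,-1.85]],[[-0.6,3.75,0],[0,0,-1.85]],[[-0.6,3.75,0],[0,0,-1.85]],[[-0.6,3.75,0],[0,0,-1.85]],[[-0.6,3.75,0],[0,0,-1.85]],[[-0.6,3.75,0],[0,0,-1.85]]]'

```text
clock: 2.1
tool_pos: [0.3917, 0.2739, 0.2386]
eef_rot: [0.995, -0.098, -0.0, 0.0]
contact_force: [0.8, -0.1, -1.1]
opening: 1.001
finger_force: 0.0
```

Request:
step_arm --increments '[[[0,-0.02,-1.9],[0,0,0]],[[0,-0.02,-1.9],[0,0,0]],[[0,-0.02,-1.9],[0,0,0]],[[0,-0.02,-1.9],[0,0,0]],[[0,-0.02,-1.9],[0,0,0]],[[0,-0.02,-1.9],[0,0,0]],[[0,-0.02,-1.9],[0,0,0]],[[0,-0.02,-1.9],[0,0,0]],[[0,-0.02,-1.9],[0,0,0]],[[0,-0.02,-1.75],[0,0,0]]]'

```text
clock: 3.1
tool_pos: [0.3922, 0.2705, 0.0492]
eef_rot: [0.995, -0.097, -0.0, 0.0]
contact_force: [0.1, -0.6, -0.1]
opening: 1.002
finger_force: 0.0
```

Request:
step_arm --increments '[[[0,0,0],[0,0,0]],[[0,0,0],[0,0,0]],[[0,0,0],[0,0,0]],[[0,0,0],[0,0,0]],[[0,0,0],[0,0,0]],[[0,0,0],[0,0,0]],[[0,0,0],[0,0,0]],[[0,0,0],[0,0,0]],[[0,0,0],[0,0,0]],[[0,0,0],[0,0,0]]]' --fingers 0 --grip_force 60

```text
clock: 4.1
tool_pos: [0.3923, 0.2703, 0.0503]
eef_rot: [0.995, -0.097, 0.0, 0.0]
contact_force: [-1.0, -0.6, 2.2]
opening: 0.308
finger_force: 60.0
```

Request:
step_arm --increments '[[[0,0.8,2.0],[0,0,0.5]],[[0,1.0,2.2],[0,0,0.5]],[[0.5,1.0,2.2],[0,0,0.5]],[[2.0,0.8,1.6],[0,0,0.5]],[[3.0,0.6,0.5],[0,0,0.5]],[[3.3,0,0],[0,0,0.5]],[[3.3,0,0],[0,0,0.5]],[[3.3,0,0],[0,0,0.5]],[[2.35,0,0],[0,0,0.5]],[[1.0,0,0],[0,0,0.5]]]'

```text
clock: 5.1
tool_pos: [0.5819, 0.3112, 0.1346]
eef_rot: [0.999, -0.055, 0.001, 0.0]
contact_force: [0.0, -0.5, -1.6]
opening: 0.317
finger_force: 60.0
```

```bash
cat > look.py <<'E'
from h import *
import sys
k=sys.argv[1]; c0=np.array([563.5,163.]); psi=np.radians(-6.25)
ey=np.array([-np.sin(psi),np.cos(psi)]); ex=np.array([np.cos(psi),np.sin(psi)])
s=r.get_state(); tp=np.array(s['tool_pos'])*1000; q=s['eef_rot']
print('clock',s['clock'],'tcp',tp.round(1),'housing-frame x,y',((tp[:2]-c0)@ex).round(1),((tp[:2]-c0)@ey).round(1),'yaw',np.degrees(2*np.arctan2(q[1],q[0])).round(2),'F',np.round(s['contact_force'],1))
p,d=r.snapshot("side"); t,dt=r.snapshot("top")
S=p[:,:,::-1]; cv2.imwrite(f"pics/s{k}.png",S); cv2.imwrite(f"pics/t{k}.png",t[:,:,::-1])
a=cv2.resize(S[140:280,270:440],(486,400),interpolation=cv2.INTER_CUBIC); b=cv2.resize(t[170:290,290:430,::-1],(310,400),interpolation=cv2.INTER_CUBIC)
cv2.imwrite(f"pics/v{k}.png",np.hstack([a,b]))
E
python3 look.py 1
```

```text
clock 5.1 tcp [581.9 311.2 134.6] housing-frame x,y 2.2 149.4 yaw -6.26 F [ 0.  -0.5 -1.6]
```

View pics/v1.png

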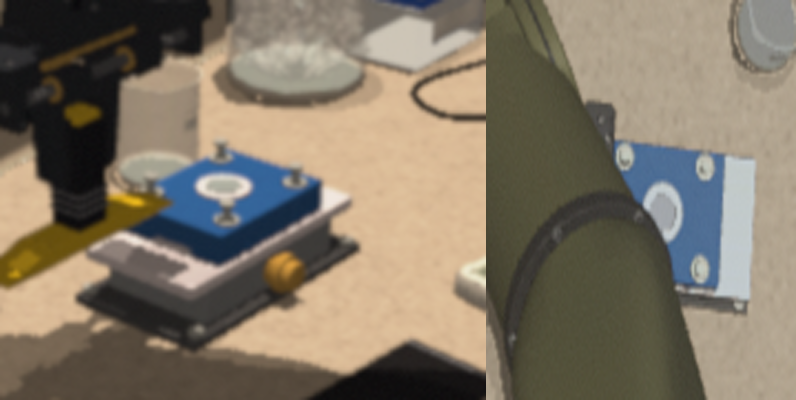

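The wedge is held parallel to the housing, just off the left end: the tip is at about (165,200) in the crop over the shelf, with the slot mouth below it. I'll lower it onto the shelf now.

Request:
step_arm --increments '[[[-0.1,0.05,-0.8],[0,0,0]],[[-0.1,0.05,-1.0],[0,0,0]],[[0,0,-1.0],[0,0,0]],[[0,0,-0.8],[0,0,0]],[[0,0,-0.4],[0,0,0]],[[0,0,-0.1],[0,0,0]],[[0,0,0],[0,0,0]],[[0,0,0],[0,0,0]],[[0,0,0],[0,0,0]],[[0,0,0],[0,0,0]]]'

```text
clock: 6.2
tool_pos: [0.578, 0.3135, 0.0946]
eef_rot: [0.999, -0.054, 0.0, -0.0]
contact_force: [-1.0, -0.3, -2.2]
opening: 0.313
finger_force: 60.0
```

Request:
step_arm --increments '[[[0,0,-0.04],[0,0,0]],[[0,0,-0.04],[0,0,0]],[[0,0,-0.04],[0,0,0]],[[0,0,-0.04],[0,0,0]],[[0,0,0],[0,0,0]],[[0,0,0],[0,0,0]],[[0,0,0],[0,0,0]],[[0,0,0],[0,0,0]],[[0,0,0],[0,0,0]],[[0,0,0],[0,0,0]]]'

```text
clock: 7.2
tool_pos: [0.5779, 0.3134, 0.0927]
eef_rot: [0.999, -0.054, 0.0, 0.0]
contact_force: [0.6, 0.1, -2.7]
opening: 0.308
finger_force: 60.0
```

```bash
python3 look.py 2
```

```text
clock 7.2 tcp [577.9 313.4  92.7] housing-frame x,y -2.1 151.1 yaw -6.17 F [ 0.6  0.1 -2.7]
```

View pics/v2.png

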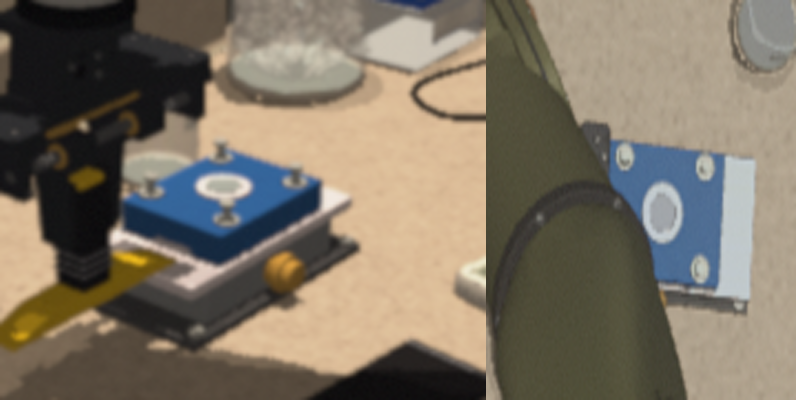

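The wedge lies on the shelf, or just above it, in front of the left slot: blade tip about (165,262), slot mouth about (178,245). Next I'll check the blade's sideways offset by casting rays.

```bash
cat > lat.py <<'E'
from h import *
import sys
c0=np.array([563.5,163.]); psi=np.radians(-6.25); ey=np.array([-np.sin(psi),np.cos(psi)]); ex=np.array([np.cos(psi),np.sin(psi)])
S=cv2.imread(sys.argv[1]); h,s,v=cv2.split(cv2.cvtColor(S,cv2.COLOR_BGR2HSV))
def hf(uv,z):
    p=cast("side",uv,z)[:,:2]*1000-c0; return np.c_[p@ex,p@ey]
m=win((h>18)&(h<35)&(s>130)&(v>60),265,190,440,280)
vv,uu=np.nonzero(m); P=hf(np.c_[uu,vv],.052)
for a in np.arange(150,65,-6):
    k=P[np.abs(P[:,1]-a)<3,0]
    if len(k)>3: print('yellow y',a,'x',k.min().round(1),k.max().round(1),len(k))
print('tip y (low/high)',np.sort(P[:,1])[[0,3]],np.sort(P[:,1])[-4:])
b=win((h>98)&(h<125)&(s>120),290,160,405,265).astype(np.uint8)
pts=biggest(b); P=hf(pts,.071)
# cover top left corner (image leftmost) and image top / right corners
for nm,i in(("leftmost",pts[:,0].argmin()),("topmost",pts[:,1].argmin()),("rightmost",pts[:,0].argmax())): print(nm,pts[i],P[i].round(1))
E
python3 lat.py pics/s2.png; python3 lat.py pics/side0.png | tail -3
```

```text
yellow y 150 x -27.6 -8.7 17
yellow y 144 x -28.2 -9.0 18
yellow y 138 x -27.1 -9.2 15
yellow y 132 x -25.9 -9.5 15
yellow y 126 x -26.2 -5.6 17
yellow y 120 x -26.5 -0.2 19
yellow y 114 x -25.7 2.5 23
yellow y 108 x -24.5 6.5 25
yellow y 102 x -24.8 12.1 28
yellow y 96 x -25.1 13.4 29
yellow y 90 x -25.4 8.9 26
yellow y 84 x -25.7 1.4 20
tip y (low/high) [-4.52672577  4.91737683] [237.22894306 237.46735574 237.70443335 237.94018706]
leftmost [314 210] [34.6 59.8]
topmost [352 194] [ 24.4 -51.6]
rightmost [380 211] [-68.9 -22. ]
leftmost [314 210] [34.6 59.8]
topmost [352 194] [ 24.4 -51.6]
rightmost [380 211] [-68.9 -22. ]
```

```bash
python3 - <<'E'
from h import *
c0=np.array([563.5,163.]); psi=np.radians(-6.25); ey=np.array([-np.sin(psi),np.cos(psi)]); ex=np.array([np.cos(psi),np.sin(psi)])
c=r.calibration("side"); f=240/np.tan(np.radians(c['fov_y']/2)); R=np.array(c['R']);t=np.array(c['t'])
def proj(x,y,z):
    w=np.r_[(c0+x*ex+y*ey)/1000,z/1000]; q=R@w+t; u=np.array([f*q[0]/q[2]+c['cx'],f*q[1]/q[2]+c['cy']]); return ((u-[270,140])*[486/170,400/140]).round(0)
for n,p in dict(TLfar=(45,60,71),TLnear=(-45,60,71),BLnear=(-45,60,51),Rnear=(-45,-60,71),Rfar=(45,-60,71),slotA=(-18,60,46),slotB=(18,60,46),wtipN=(-15,71,46),wtipF=(11,71,46),wtail=(-15,231,46),tailF=(11,231,46),shelfN=(-45,95,46),shelfF=(45,95,46)).items(): print(n,proj(*p))
I=cv2.imread("pics/v2.png")[170:310,60:260]; cv2.imwrite("pics/v2b.png",cv2.resize(I,(800,560),interpolation=cv2.INTER_CUBIC))
E
```

```text
TLfar [114. 196.]
TLnear [215. 233.]
BLnear [215. 259.]
Rnear [318. 176.]
Rfar [219. 144.]
slotA [184. 254.]
slotB [144. 239.]
wtipN [170. 258.]
wtipF [141. 247.]
wtail [  8. 348.]
tailF [-22. 335.]
shelfN [182. 284.]
shelfF [ 82. 245.]
```

View pics/v2b.png

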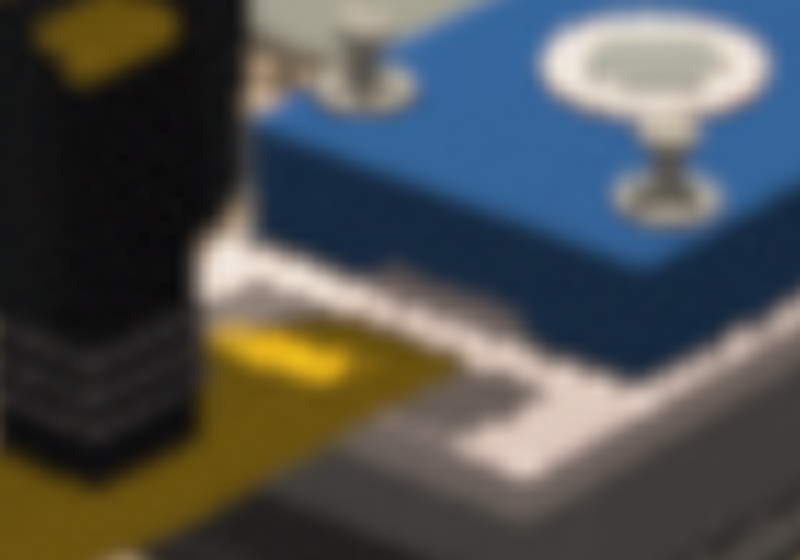

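The slot mouth runs from about (385,270) to (525,330) in the crop, and the tip's near corner is at (460,365). Extended along its edge, the blade enters about 3 mm inside the slot's near side. I'll move it 2 mm in +x and insert to d ≈ 24.

Request:
step_arm --increments '[[[0.1,0,0],[0,0,0]],[[0.1,0,0],[0,0,0]],[[-0.02,-0.2,0],[0,0,0]],[[-0.04,-0.35,0],[0,0,0]],[[-0.04,-0.35,0],[0,0,0]],[[-0.04,-0.35,0],[0,0,0]],[[-0.04,-0.35,0],[0,0,0]],[[-0.04,-0.35,0],[0,0,0]],[[0,0,0],[0,0,0]],[[0,0,0],[0,0,0]]]'

```text
clock: 8.3
tool_pos: [0.5776, 0.2938, 0.0926]
eef_rot: [0.999, -0.054, -0.0, 0.0]
contact_force: [-0.1, 0.3, -2.1]
opening: 0.313
finger_force: 60.0
```

Request:
step_arm --increments '[[[-0.03,-0.25,0],[0,0,0]],[[-0.03,-0.25,0],[0,0,0]],[[-0.03,-0.25,0],[0,0,0]],[[-0.03,-0.25,0],[0,0,0]],[[-0.03,-0.25,0],[0,0,0]],[[-0.02,-0.25,0],[0,0,0]],[[0,0,0],[0,0,0]],[[0,0,0],[0,0,0]],[[0,0,0],[0,0,0]],[[0,0,0],[0,0,0]]]'

```text
clock: 9.3
tool_pos: [0.5766, 0.2851, 0.0935]
eef_rot: [0.999, -0.052, 0.002, -0.005]
contact_force: [2.0, 9.2, -2.4]
opening: 0.312
finger_force: 60.1
```

```bash
python3 look.py 3; python3 - <<'E'
import cv2,numpy as np
A=cv2.imread("pics/v2.png")[130:310,40:340];B=cv2.imread("pics/v3.png")[130:310,40:340]
cv2.imwrite("pics/v3b.png",cv2.resize(np.vstack([B]),(800,480),interpolation=cv2.INTER_CUBIC))
E
```

```text
clock 9.3 tcp [576.6 285.1  93.5] housing-frame x,y -0.2 122.9 yaw -5.99 F [ 2.   9.2 -2.4]
```

View pics/v3b.png

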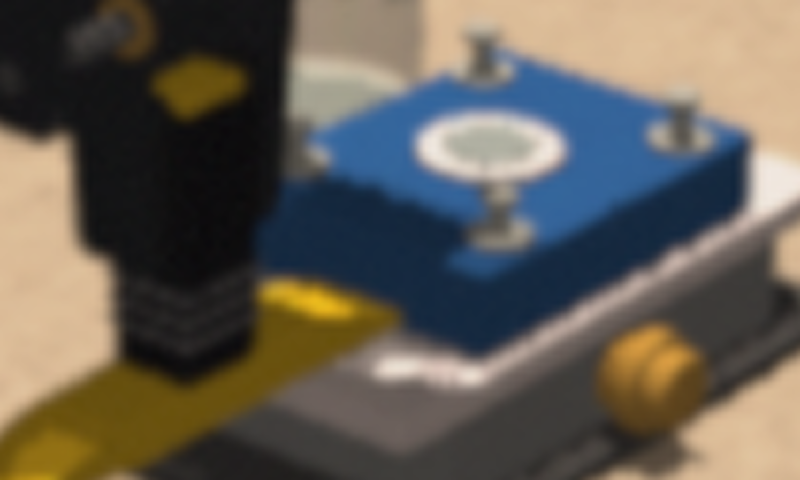

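The blade is in the left slot. It enters close to the slot's near side, with its near corner at (400,315) in the crop. The compliant arm lags about 6 mm behind at 9 N, so I'll push on in small steps with a slight +x shift.

Request:
step_arm --increments '[[[0.05,-0.1,0],[0,0,0]],[[0.05,-0.1,0],[0,0,0]],[[0.03,-0.1,0],[0,0,0]],[[-0.01,-0.1,0],[0,0,0]],[[-0.01,-0.1,0],[0,0,0]],[[0,0,0],[0,0,0]],[[0,0,0],[0,0,0]],[[0,0,0],[0,0,0]],[[0,0,0],[0,0,0]],[[0,0,0],[0,0,0]]]'

```text
clock: 10.4
tool_pos: [0.5775, 0.2805, 0.0935]
eef_rot: [0.999, -0.052, 0.001, -0.005]
contact_force: [-0.3, 9.0, -3.4]
opening: 0.314
finger_force: 60.1
```

Request:
step_arm --increments '[[[-0.01,-0.1,0],[0,0,0]],[[-0.01,-0.1,0],[0,0,0]],[[-0.01,-0.1,0],[0,0,0]],[[0,0,0],[0,0,0]],[[0,0,0],[0,0,0]],[[0,0,0],[0,0,0]],[[0,0,0],[0,0,0]],[[0,0,0],[0,0,0]],[[0,0,0],[0,0,0]],[[0,0,0],[0,0,0]]]'

```text
clock: 11.4
tool_pos: [0.5773, 0.2772, 0.0934]
eef_rot: [0.999, -0.052, 0.001, -0.004]
contact_force: [0.7, 8.9, -3.4]
opening: 0.315
finger_force: 60.1
```

```bash
cat > lift.py <<'E'
from h import *
c0=np.array([563.5,163.]); psi=np.radians(-6.25); ey=np.array([-np.sin(psi),np.cos(psi)]); ex=np.array([np.cos(psi),np.sin(psi)])
def fit(n,I,D):
    c=r.calibration(n);f=240/np.tan(np.radians(c['fov_y']/2));R=np.array(c['R']);t=np.array(c['t'])
    v,u=np.mgrid[0:480,0:640]; P=((np.dstack([(u-c['cx'])/f*D,(v-c['cy'])/f*D,D])-t)@R)*1000
    h,s,V=cv2.split(cv2.cvtColor(I,cv2.COLOR_RGB2HSV)); b=cv2.erode(((h>98)&(h<125)&(s>90)).astype(np.uint8),np.ones((3,3)))>0
    q=P[...,:2]-c0; X=q@ex; Y=q@ey; m=b&(D>0)&(abs(X)<40)&(abs(Y)<57)&(P[...,2]>64)&(P[...,2]<86)
    A=np.c_[np.ones(m.sum()),Y[m],X[m]]; z=P[...,2][m]; k=np.ones(len(z),bool)
    for _ in range(4):
        co=np.linalg.lstsq(A[k],z[k],rcond=None)[0]; e=z-A@co; k=abs(e)<2.5*e[k].std()
    return [co[0]+60*co[1],co[0]-60*co[1],k.sum(),e[k].std()]
if __name__=="__main__":
    for n in("top","side"):
        b=fit(n,cv2.imread(f"pics/{n}0.png")[:,:,::-1].copy(),np.load(n+"0.npy"))
        L=[fit(n,*r.snapshot(n)) for _ in range(2)]
        for l in L: print(n,'lift L,R mm',round(l[0]-b[0],2),round(l[1]-b[1],2),'n',l[2],'std',round(l[3],2),'base',np.round(b[:2],1))
    s=r.get_state(); tp=np.array(s['tool_pos'])*1000; print(s['clock'],'hf x,y',((tp[:2]-c0)@ex).round(1),((tp[:2]-c0)@ey).round(1),tp[2].round(1),np.round(s['contact_force'],1))
E
python3 lift.py
```

```text
top lift L,R mm 7.3 1.16 n 164 std 1.46 base [70.8 70.4]
top lift L,R mm 6.45 -0.11 n 171 std 1.98 base [70.8 70.4]
side lift L,R mm 4.01 0.0 n 388 std 0.87 base [69.1 68.8]
side lift L,R mm 3.9 0.21 n 397 std 0.94 base [69.1 68.8]
11.6 hf x,y 1.3 115.0 93.5 [ 1.1  9.7 -3.6]
```

The left end stands at about 4.0 mm by side-camera depth. Next I'll retract, lift over the cover and go to the right end.

Request:
step_arm --increments '[[[0.05,0.5,0],[0,0,0]],[[0.06,0.6,0],[0,0,0]],[[0.06,0.6,0],[0,0,0]],[[0.06,0.6,0],[0,0,0]],[[0.06,0.6,0],[0,0,0]],[[0.06,0.6,0],[0,0,0]],[[0.06,0.6,0],[0,0,0]],[[0.05,0.5,0],[0,0,0]],[[0,0,0.5],[0,0,0]],[[0,0,1.0],[0,0,0]]]'

```text
clock: 12.6
tool_pos: [0.5807, 0.3165, 0.1074]
eef_rot: [0.999, -0.054, -0.001, 0.001]
contact_force: [0.1, -0.3, -1.7]
opening: 0.311
finger_force: 60.0
```

Request:
step_arm --increments '[[[0,0,2.0],[0,0,0]],[[0,0,1.7],[0,0,0]],[[-0.2,-1.5,0],[0,0,0]],[[-0.4,-3.5,0],[0,0,0]],[[-0.5,-4.5,0],[0,0,0]],[[-0.55,-4.9,0],[0,0,0]],[[-0.55,-4.9,0],[0,0,0]],[[-0.5,-4.5,0],[0,0,0]],[[-0.4,-3.5,0],[0,0,0]],[[-0.2,-2.0,0],[0,0,0]]]'

```text
clock: 13.6
tool_pos: [0.5463, 0.0176, 0.1445]
eef_rot: [0.998, -0.057, -0.001, 0.002]
contact_force: [-0.2, 0.2, -2.6]
opening: 0.311
finger_force: 60.0
```

Request:
step_arm --increments '[[[0,-0.8,0],[0,0,0]],[[0,0,0],[0,0,0]],[[0,0,0],[0,0,0]],[[0,0,0],[0,0,0]],[[0,0,0],[0,0,0]],[[0,0,0],[0,0,0]],[[0,0,0],[0,0,0]],[[0,0,0],[0,0,0]],[[0,0,0],[0,0,0]],[[0,0,0],[0,0,0]]]'

```text
clock: 14.6
tool_pos: [0.5483, 0.0159, 0.1446]
eef_rot: [0.999, -0.054, 0.0, 0.0]
contact_force: [-0.1, 0.2, -0.7]
opening: 0.313
finger_force: 60.0
```

```bash
python3 lift.py; python3 look.py 4
```

```text
top lift L,R mm 4.09 0.15 n 949 std 1.84 base [70.8 70.4]
top lift L,R mm 4.02 0.37 n 944 std 1.87 base [70.8 70.4]
side lift L,R mm 3.58 0.45 n 413 std 1.14 base [69.1 68.8]
side lift L,R mm 3.89 0.28 n 403 std 1.05 base [69.1 68.8]
14.8 hf x,y 0.9 -147.9 144.7 [ 0.7  0.2 -2.3]
clock 14.8 tcp [548.3  15.9 144.7] housing-frame x,y 0.9 -147.9 yaw -6.18 F [ 0.7  0.2 -2.3]
```

View pics/v4.png

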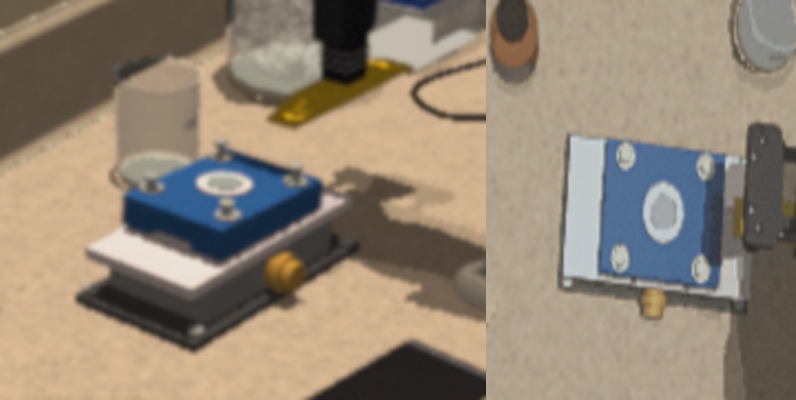

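The wedge hangs past the right end of the housing, in line with it. In the top crop the tip is at about (740,218) and the cover's right edge at about (718,225). The left end still stands at 4 mm. I'll lower it now.

Request:
step_arm --increments '[[[0.08,-0.1,-1.0],[0,0,0]],[[0.07,-0.1,-1.3],[0,0,0]],[[0,-0.1,-1.3],[0,0,0]],[[0,0,-0.9],[0,0,0]],[[0,0,-0.4],[0,0,0]],[[0,0,-0.15],[0,0,0]],[[0,0,-0.1],[0,0,0]],[[0,0,0],[0,0,0]],[[0,0,0],[0,0,0]],[[0,0,0],[0,0,0]]]'

```text
clock: 15.9
tool_pos: [0.5501, 0.013, 0.0935]
eef_rot: [0.999, -0.054, 0.0, -0.0]
contact_force: [-0.3, -0.0, -2.1]
opening: 0.312
finger_force: 60.0
```

```bash
python3 look.py 5; python3 - <<'E'
import cv2,numpy as np
A=cv2.imread("pics/t5.png")[185:275,320:440]
cv2.imwrite("pics/v5b.png",cv2.resize(A,(800,600),interpolation=cv2.INTER_CUBIC))
E
```

```text
clock 15.9 tcp [550.1  13.   93.5] housing-frame x,y 3.0 -150.6 yaw -6.17 F [-0.3 -0.  -2.1]
```

View pics/v5b.png

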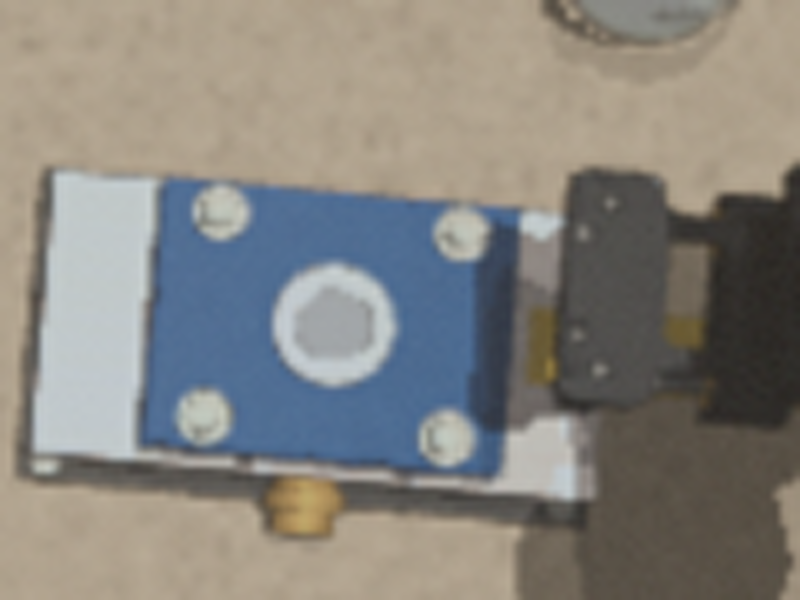

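The blade tip, centred at about (540,345), lines up with the slot: the middle of the cover's right edge is at (510,342). I'll insert to about d = 40.

Request:
step_arm --increments '[[[0,0,-0.05],[0,0,0]],[[0.03,0.3,0],[0,0,0]],[[0.05,0.4,0],[0,0,0]],[[0.05,0.4,0],[0,0,0]],[[0.05,0.4,0],[0,0,0]],[[0.05,0.4,0],[0,0,0]],[[0.05,0.4,0],[0,0,0]],[[0.05,0.4,0],[0,0,0]],[[0.04,0.4,0],[0,0,0]],[[0,0,0],[0,0,0]]]'

```text
clock: 17.0
tool_pos: [0.5524, 0.0352, 0.0933]
eef_rot: [0.998, -0.057, -0.001, 0.006]
contact_force: [-3.0, -15.1, 5.8]
opening: 0.312
finger_force: 60.0
```

Request:
step_arm --increments '[[[0.03,0.3,0],[0,0,0]],[[0.03,0.3,0],[0,0,0]],[[0.03,0.3,0],[0,0,0]],[[0.03,0.3,0],[0,0,0]],[[0.03,0.3,0],[0,0,0]],[[0.03,0.3,0],[0,0,0]],[[0,0,0],[0,0,0]],[[0,0,0],[0,0,0]],[[0,0,0],[0,0,0]],[[0,0,0],[0,0,0]]]'

```text
clock: 18.0
tool_pos: [0.5546, 0.0538, 0.0931]
eef_rot: [0.998, -0.057, -0.001, 0.005]
contact_force: [-1.5, -14.2, 4.8]
opening: 0.307
finger_force: 60.0
```

```bash
python3 lift.py
```

```text
top lift L,R mm 4.0 6.68 n 662 std 2.0 base [70.8 70.4]
top lift L,R mm 4.41 6.2 n 648 std 1.78 base [70.8 70.4]
side lift L,R mm 3.76 6.51 n 419 std 1.01 base [69.1 68.8]
side lift L,R mm 3.79 6.85 n 425 std 1.05 base [69.1 68.8]
18.2 hf x,y 3.0 -109.5 93.2 [ -1.  -14.2   4. ]
```

Request:
step_arm --increments '[[[0.02,0.2,0],[0,0,0]],[[0.02,0.2,0],[0,0,0]],[[0.02,0.2,0],[0,0,0]],[[0.02,0.2,0],[0,0,0]],[[0.01,0.05,0],[0,0,0]],[[0,0,0],[0,0,0]],[[0,0,0],[0,0,0]],[[0,0,0],[0,0,0]],[[0,0,0],[0,0,0]],[[0,0,0],[0,0,0]]]'

```text
clock: 19.2
tool_pos: [0.5557, 0.0646, 0.0929]
eef_rot: [0.998, -0.056, -0.001, 0.004]
contact_force: [-0.4, -10.2, 3.3]
opening: 0.315
finger_force: 60.0
```

```bash
python3 lift.py
```

```text
top lift L,R mm 4.18 9.63 n 608 std 1.92 base [70.8 70.4]
top lift L,R mm 4.11 9.0 n 613 std 1.8 base [70.8 70.4]
side lift L,R mm 3.8 9.15 n 439 std 1.07 base [69.1 68.8]
side lift L,R mm 3.95 9.03 n 451 std 1.17 base [69.1 68.8]
19.4 hf x,y 2.9 -98.7 92.9 [-0.7 -9.9  3. ]
```

The right end is at about 9.0 mm and the lean is about 5.1 mm. I'll withdraw and go back to the left end.

Request:
step_arm --increments '[[[-0.05,-0.5,0],[0,0,0]],[[-0.06,-0.6,0],[0,0,0]],[[-0.07,-0.7,0],[0,0,0]],[[-0.07,-0.7,0],[0,0,0]],[[-0.07,-0.7,0],[0,0,0]],[[-0.07,-0.7,0],[0,0,0]],[[-0.07,-0.7,0],[0,0,0]],[[-0.07,-0.6,0],[0,0,0]],[[0,0,0.4],[0,0,0]],[[0,0,1.0],[0,0,0]]]'

```text
clock: 20.4
tool_pos: [0.5503, 0.0184, 0.1065]
eef_rot: [0.999, -0.054, -0.001, 0.0]
contact_force: [-0.1, 0.2, -2.5]
opening: 0.314
finger_force: 60.0
```

Request:
step_arm --increments '[[[0,0,2.0],[0,0,0]],[[0,0,1.8],[0,0,0]],[[0.2,1.5,0],[0,0,0]],[[0.4,3.5,0],[0,0,0]],[[0.5,4.5,0],[0,0,0]],[[0.55,4.9,0],[0,0,0]],[[0.55,4.9,0],[0,0,0]],[[0.5,4.5,0],[0,0,0]],[[0.4,3.5,0],[0,0,0]],[[0.2,2.5,0],[0,0,0]]]'

```text
clock: 21.4
tool_pos: [0.5819, 0.3227, 0.1438]
eef_rot: [0.999, -0.051, -0.001, -0.001]
contact_force: [-0.1, 0.8, -1.3]
opening: 0.313
finger_force: 60.0
```

Request:
step_arm --increments '[[[0,0.4,0],[0,0,0]],[[0,0,0],[0,0,0]],[[0,0,0],[0,0,0]],[[0,0,0],[0,0,0]],[[0,0,0],[0,0,0]],[[0,0,0],[0,0,0]],[[0,0,0],[0,0,0]],[[0,0,0],[0,0,0]],[[0,0,0],[0,0,0]],[[0,0,0],[0,0,0]]]'

```text
clock: 22.4
tool_pos: [0.5839, 0.3204, 0.1446]
eef_rot: [0.999, -0.054, 0.0, 0.0]
contact_force: [0.3, -0.7, -1.2]
opening: 0.314
finger_force: 60.0
```

```bash
python3 lift.py
```

```text
top lift L,R mm 4.1 9.36 n 748 std 1.81 base [70.8 70.4]
top lift L,R mm 3.88 9.49 n 742 std 1.87 base [70.8 70.4]
side lift L,R mm 3.81 9.1 n 434 std 1.06 base [69.1 68.8]
side lift L,R mm 3.86 9.17 n 426 std 1.0 base [69.1 68.8]
22.6 hf x,y 3.1 158.7 144.6 [-0.9 -0.3 -1.6]
```

Request:
step_arm --increments '[[[-0.03,-0.2,-1.0],[0,0,0]],[[-0.03,-0.2,-1.3],[0,0,0]],[[0,-0.1,-1.3],[0,0,0]],[[0,0,-0.9],[0,0,0]],[[0,0,-0.4],[0,0,0]],[[0,0,-0.15],[0,0,0]],[[0,0,-0.13],[0,0,0]],[[0,0,0],[0,0,0]],[[0,0,0],[0,0,0]],[[0,0,0],[0,0,0]]]'

```text
clock: 23.6
tool_pos: [0.5836, 0.3155, 0.0933]
eef_rot: [0.999, -0.054, 0.0, -0.0]
contact_force: [-0.4, -0.4, -2.6]
opening: 0.314
finger_force: 60.0
```

Request:
step_arm --increments '[[[-0.04,-0.4,0],[0,0,0]],[[-0.05,-0.5,0],[0,0,0]],[[-0.05,-0.5,0],[0,0,0]],[[-0.05,-0.5,0],[0,0,0]],[[-0.05,-0.5,0],[0,0,0]],[[-0.05,-0.5,0],[0,0,0]],[[-0.05,-0.5,0],[0,0,0]],[[-0.05,-0.5,0],[0,0,0]],[[0,0,0],[0,0,0]],[[0,0,0],[0,0,0]]]'

```text
clock: 24.6
tool_pos: [0.5794, 0.2769, 0.0926]
eef_rot: [0.999, -0.054, 0.0, -0.0]
contact_force: [0.5, 1.8, -4.7]
opening: 0.316
finger_force: 60.0
```

```bash
python3 lift.py
```

```text
top lift L,R mm 5.06 9.35 n 231 std 1.95 base [70.8 70.4]
top lift L,R mm 5.95 9.03 n 230 std 1.8 base [70.8 70.4]
side lift L,R mm 3.75 9.37 n 452 std 1.09 base [69.1 68.8]
side lift L,R mm 3.78 9.25 n 443 std 1.09 base [69.1 68.8]
24.8 hf x,y 3.4 114.9 92.7 [ 1.1  2.1 -4.9]
```

Request:
step_arm --increments '[[[-0.04,-0.25,0],[0,0,0]],[[-0.04,-0.25,0],[0,0,0]],[[-0.04,-0.25,0],[0,0,0]],[[-0.04,-0.25,0],[0,0,0]],[[-0.03,-0.25,0],[0,0,0]],[[-0.03,-0.25,0],[0,0,0]],[[-0.03,-0.25,0],[0,0,0]],[[-0.02,-0.25,0],[0,0,0]],[[0,0,0],[0,0,0]],[[0,0,0],[0,0,0]]]'

```text
clock: 25.8
tool_pos: [0.5769, 0.2599, 0.0931]
eef_rot: [0.999, -0.053, 0.001, -0.002]
contact_force: [0.2, 5.9, -5.9]
opening: 0.307
finger_force: 60.0
```

```bash
python3 lift.py
```

```text
top lift L,R mm 52.3 5.0 n 14 std 1.76 base [70.8 70.4]
top lift L,R mm 27.77 11.04 n 16 std 1.88 base [70.8 70.4]
side lift L,R mm 8.53 9.39 n 400 std 1.04 base [69.1 68.8]
side lift L,R mm 8.67 9.23 n 393 std 0.96 base [69.1 68.8]
26.0 hf x,y 2.7 97.8 93.1 [ 0.6  6.4 -6.3]
```

Left is about 8.6 mm and right about 9.2 mm, so the cover is level. I'll withdraw and return the wedge to the mat.

Request:
step_arm --increments '[[[0.05,0.5,0],[0,0,0]],[[0.06,0.6,0],[0,0,0]],[[0.06,0.6,0],[0,0,0]],[[0.06,0.7,0],[0,0,0]],[[0.06,0.7,0],[0,0,0]],[[0.06,0.7,0],[0,0,0]],[[0.06,0.7,0],[0,0,0]],[[0.05,0.6,0],[0,0,0]],[[0,0,0.5],[0,0,0]],[[0,0,1.0],[0,0,0]]]'

```text
clock: 27.0
tool_pos: [0.5807, 0.307, 0.1076]
eef_rot: [0.999, -0.054, -0.001, 0.001]
contact_force: [-0.1, -1.5, -2.0]
opening: 0.313
finger_force: 60.0
```

Request:
step_arm --increments '[[[0,0,1.5],[0,0,-0.5]],[[-1.0,0,1.2],[0,0,-0.5]],[[-2.0,0,0],[0,0,-0.5]],[[-3.0,-0.5,0],[0,0,-0.5]],[[-3.0,-0.7,0],[0,0,-0.5]],[[-3.0,-0.8,0],[0,0,-0.5]],[[-3.0,-0.8,0],[0,0,-0.5]],[[-2.2,-0.7,0],[0,0,-0.5]],[[-1.2,-0.4,0],[0,0,-0.5]],[[-0.4,-0.2,0],[0,0,-0.5]]]'

```text
clock: 28.0
tool_pos: [0.3916, 0.266, 0.1361]
eef_rot: [0.995, -0.097, -0.0, -0.0]
contact_force: [1.3, 1.2, -1.4]
opening: 0.311
finger_force: 60.0
```

Request:
step_arm --increments '[[[0,0,-1.0],[0,0,0]],[[0,0,-1.0],[0,0,0]],[[0,0,-1.0],[0,0,0]],[[0,0,-1.0],[0,0,0]],[[0,0,-1.0],[0,0,0]],[[0,0,-1.0],[0,0,0]],[[0,0,-1.0],[0,0,0]],[[0,0,0],[0,0,0]],[[0,0,0],[0,0,0]],[[0,0,0],[0,0,0]]]'

```text
clock: 29.0
tool_pos: [0.3936, 0.2666, 0.0651]
eef_rot: [0.995, -0.097, 0.0, -0.0]
contact_force: [-1.1, 0.6, -1.2]
opening: 0.317
finger_force: 60.0
```

Request:
step_arm --increments '[[[-0.1,0.2,-0.3],[0,0,0]],[[-0.1,0.2,-0.3],[0,0,0]],[[-0.1,0.1,-0.3],[0,0,0]],[[0,0,-0.3],[0,0,0]],[[0,0,-0.2],[0,0,0]],[[0,0,-0.1],[0,0,0]],[[0,0,-0.03],[0,0,0]],[[0,0,0],[0,0,0]],[[0,0,0],[0,0,0]],[[0,0,0],[0,0,0]]]'

```text
clock: 30.0
tool_pos: [0.3902, 0.2714, 0.0503]
eef_rot: [0.995, -0.097, 0.0, -0.0]
contact_force: [-1.6, -0.8, 9.8]
opening: 0.313
finger_force: 60.0
```

Request:
step_arm --increments '[[[0,0,0],[0,0,0]],[[0,0,0],[0,0,0]],[[0,0,0],[0,0,0]],[[0,0,0],[0,0,0]],[[0,0,0],[0,0,0]],[[0,0,0],[0,0,0]],[[0,0,0],[0,0,0]],[[0,0,0],[0,0,0]],[[0,0,0],[0,0,0]],[[0,0,0],[0,0,0]]]' --fingers 1

```text
clock: 31.0
tool_pos: [0.3903, 0.2714, 0.0495]
eef_rot: [0.995, -0.097, 0.0, 0.0]
contact_force: [0.0, -0.1, -0.8]
opening: 1.002
finger_force: 0.0
```

Request:
step_arm --increments '[[[0,0,0.8],[0,0,0]],[[0,0,1.5],[0,0,0]],[[0,0,2.0],[0,0,0]],[[0,0,2.5],[0,0,0]],[[0,0,3.0],[0,0,0]],[[0,0,3.0],[0,0,0]],[[0,0,3.0],[0,0,0]],[[0,-2.0,1.0],[0,0,0]],[[0,-4.0,0],[0,0,0]],[[0,-4.0,0],[0,0,0]]]'

```text
clock: 32.0
tool_pos: [0.3903, 0.1709, 0.2186]
eef_rot: [0.995, -0.096, 0.001, -0.001]
contact_force: [0.6, -1.1, 0.1]
opening: 1.001
finger_force: 0.0
```

Request:
step_arm --increments '[[[0,-4.0,0],[0,0,0]],[[0,-4.0,0],[0,0,0]],[[0,-4.0,0],[0,0,0]],[[0,-4.0,0],[0,0,0]],[[0,-4.0,0],[0,0,0]],[[0,-3.0,0],[0,0,0]],[[0,-2.0,0],[0,0,0]],[[0,0,0],[0,0,0]],[[0,0,0],[0,0,0]],[[0,0,0],[0,0,0]]]'

```text
clock: 33.0
tool_pos: [0.3903, -0.0773, 0.2177]
eef_rot: [0.995, -0.096, 0.0, -0.0]
contact_force: [-0.2, 0.1, 1.1]
opening: 1.001
finger_force: 0.0
```

```bash
python3 lift.py; python3 - <<'E'
from h import *
p,_=r.snapshot("side"); t,_=r.snapshot("top")
a=cv2.resize(p[140:330,270:470,::-1],(421,400)); b=cv2.resize(t[180:350,270:430,::-1],(376,400))
cv2.imwrite("pics/end.png",np.hstack([a,b]))
E
```

```text
top lift L,R mm 8.98 9.42 n 1121 std 1.83 base [70.8 70.4]
top lift L,R mm 8.97 9.49 n 1124 std 1.85 base [70.8 70.4]
side lift L,R mm 8.54 9.25 n 449 std 1.08 base [69.1 68.8]
side lift L,R mm 8.34 9.43 n 452 std 1.15 base [69.1 68.8]
33.2 hf x,y -145.9 -258.1 217.6 [-0.4  0.3 -0.3]
```

View pics/end.png

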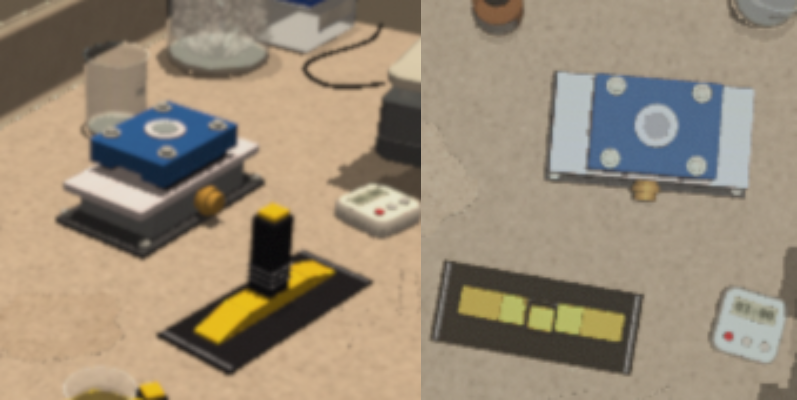

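The wedge stands upright in the middle of the mat, with its cap at (541,318) in the top half of the picture. The cover stands level and raised, and the arm is clear of everything.

```bash
python3 -c "
from plant import r
print(r.finish_job())"
```

```text
the job is handed in; nothing more can be done
None
```

I handed the job in at about 33 s: the cover stands nearly level, left end about 8.5–9 mm up and right about 9.3 mm by camera depth. The lean was about 5 mm at its largest reading, and the wedge is back upright on the middle of its mat; no verdict was returned.

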